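Shut the glass-topped stone case softly

TASK

Close the wooden stone case: from behind, tip its leaning glass lid forward over its balance point, catch the falling lid on your fingers while it is still well up, and lower it slowly until it rests on the case, never letting it drop. Then push the brass turn button on the front round by its stud until it points back across the lid frame and keeps the lid shut. Only touch and push: pinch and lift nothing, use no force on the glass lid, and leave the case, its stones and the things around where they are.

Things in the scene. Friction and masses are not known exactly. Their poses are not given: they have to be found in the camera images.
- case: Loose, heavy (2.2 kg) wooden case, 150 mm deep (x), 280 mm wide (y), rim 60 mm above the bench, in 8 cells. Origin: centre of its underside. Its +x axis points from its front (finger lip, turn button; towards the robot) to its hinged back, +y to the left seen from the front, z up; yaw within 0.3 rad.
- lid (a joint): Lid angle, rad: 0 shut, growing as it opens; stop hinges end its travel at 1.8, where it starts, leaning away from the robot. It balances near 1.47 (hinge friction holds it within 0.05 of that); past that it falls shut by itself, slowed by stiff hinges: 2 to 3 s from 1.38 to 0.5, fastest at the bottom, landing at about 1 rad/s if nothing holds it. At the lip 1 to 2 N hold it up.
- hinge (a point): Middle of the hinge line, 75 mm behind the case's centre, 60 mm above the bench.
- pane (a point): Centre of the lid's glass pane, 71 mm from the hinge line. The lid is a wooden frame round the glass, 150 mm deep, 280 mm wide, 16 mm thick (its underside lies in the hinge plane); front rail 30 mm, other rails 22 mm wide; 0.3 to 0.42 kg.
- lip (a point): Middle of the front lower edge of the lid's finger lip: a wooden lip 100 mm wide, 11 mm thick, 18 mm out from the lid's front edge (shut: 18 mm out past the case's plain front wall, free below). Moves with the lid, 168 mm from the hinge line; its height is 60 mm shut, about 224 mm at the start, 228 mm at most.
- turn (a joint): Angle of the brass turn button, rad: 0 points to the case's +y, parallel to the front (lid free); 1.57 points to the case's +x, across the lid frame (lid kept shut). It turns clockwise from above, stays where it is left (stiff: about 1 N at the stud), end stop at 2.0. It starts between 0 and 0.3.
- pivot (a point): Foot of the button's vertical axis, on a wooden bracket on the case's front: 12 mm in front of the front wall, 98 mm left (+y) of the middle, 77.5 mm above the bench (1.5 mm above the top of the shut lid). The button is a brass bar 11 mm wide, 6 mm high.
- stud (a point): Centre of the top of the round upright stud, 11 mm across, on the button's free end, 34 mm from the pivot; the top is 98.5 mm above the bench, the shut lid's top lies 22.5 mm lower. Push this stud with a fingertip.
- stone_turquoise: Dark green stone 20x30x17 mm, loose in a back cell of the case. Origin under its centre.
- stone_labradorite: Dark blue stone 21x33x17 mm, loose in a back cell of the case. Origin under its centre.
- carved_bead: Brown carved bead 30x26x25 mm, loose in the front right cell of the case. Origin under its centre.
- wood_ring: Dark wooden ring 32 mm across, 12 mm high, loose in a front cell of the case. Origin under its centre.
- vial_0: Bead vial 29 mm across, 52 mm high, loose, standing left of the case. Origin under its centre. Leave it alone.
- vial_1: Bead vial 29 mm across, 52 mm high, loose, standing right of the case. Origin under its centre. Leave it alone.

How it is judged:
By the outcome, as a careful person would: the job done as asked, in the order asked, and still so for the second after the job is handed in, with the robot touching nothing.
It also fails if it takes over 64 s, if anything falls off the work surface, if the arm or the gripper's body presses on something with over 40 N, if the wrist force passes 120 N, or if a joint passes its speed limit or range.

ROBOT

A 6-joint arm with a two-finger parallel gripper is mounted at the origin on the work surface; the furniture and walls round the work are solid. World frame = base frame: x ahead of the robot, y to its left, z up, the work surface at z = 0. Lengths are in m, angles in degrees, forces in N, time in s.
With the tool pointing down it reaches from about 0.25 to 0.725 m from the base axis. Payload 9.7 kg.
Tool frame: the origin (TCP) lies at the very end of the fingers, on their centre line; the grasp point (between the pads) lies grasp_offset behind it (grasp_offset is the distance from the TCP to the grasp point, in m); z points along the fingers, y is the line along which they close (so a half turn about z gives the same grasp; the last joint's range is limited). The gripper opens to 85 mm and grips with 20 to 120 N. Pads are 22 mm wide; open, the fingers measure 114 mm over their backs; the gripper's body (76 mm by 85 mm) begins 54 mm behind the grasp point. The pads swing forward as they close: fully open they stand 13 mm farther back than shut.
Start: joints at [68.354, 4.979, 10.078, 95.1, 0, 90], TCP at [0.203, 0.511, 0.231] pointing down, gripper open.
Joint ranges: [-179.16, 179.16], [-48.56, 103.87], [-65.8, 70.77], [-126.05, 130.52], [-82.76, 87.17], [-180, 180]. Speed limits (degrees/s): [127.2, 127.2, 147.25, 180, 180, 180].

INTERFACE

Orientations are given as [roll, pitch, yaw] about the fixed x, y, z axes, in that order (R = Rz(yaw) Ry(pitch) Rx(roll)).
In Python, from workcell import get_obs, camera, calibration, job_done, recognise, cut_out, mark_of, grasp_offset gives the robot as it stands.
- The arm moves only by the tool servo_tool, never from a script. Its argument "moves" is a list of rows, each a list of 3 entries, a list of its own where there are three numbers: the turn, a rotation vector about the tool's x, y, z in degrees, then the shift along the tool's x, y, z in m, then the opening in per cent of the stroke, from 0 (shut) to 100 (fully open). In form: [[[ax, ay, az], [x, y, z], claw], ...]. A call has 1 to 12 rows; each row shifts and turns the commanded pose from where the row before left it, along the tool's axes as they then stand; what a row does not reach is not made up. A row lasts 1/10 s, in which the tool goes at most 50 mm and 8.59 degrees, less where a joint would pass 70% of its speed; a pose out of reach is approached as far as the arm can. A call is refused whole if a number of a shift passes 0.05 or a number of a turn 8.59, either way. A call with a gripper value outside its range is refused whole. The fingers move at their own pace and stop on an object; "force" is the grip in N (left out, the last holds). Time passes only in rows, so rows that do not move let the fingers close. It gives the time, the measured TCP pose, the force, the opening and the grip force at its end, in the units of the state.
- get_obs(): the state, without advancing time (a new reading comes with each control period).
- camera(name): name is "scene" or "side" or "wrist"; returns (picture, depth): 420x560x3 uint8, red, green, blue; 420x560 float32, m along the optical axis (not along the pixel's ray), 0 where there is no reading.
- calibration(name): a dict with "camera_matrix" (3x3 intrinsics, pixels), "R" (3x3) and "t" (3): a world point X has camera coordinates R X + t. Camera axes: x right, y down, z forward; pixel columns grow to the right and rows downward; lengths in m; the calibration is good to about 2 mm. A picture is of the moment at which its call begins: read the wrist's pose just before it. calibration takes no time and is no camera call; for the wrist camera it gives the pose at the moment of the call.
- job_done(): hands the job in; it is judged then, once.
Trained networks look in the newest picture that a camera, given by its name, has taken for a name from the list of things; names that differ only in an ending like _2 or _b are one class to them, and where a whole thing is asked for, a point or a joint stands for the part that bears it (a point fixed in the world has none). Each returns a list of dicts, best first, with "score" (0 to 1); they miss things now and then, are a little off and sometimes report something else, mostly with a low value. They report only what shows in the picture. A call takes as long as a camera call.
- recognise(name, camera): "xyz" ([x, y, z] in m, in the coordinates of the camera as it stood for that picture, good to about 4 mm: the middle of the surface that is visible of it).
- cut_out(name, camera): "mask" (420x560 bool, what is visible of it).
- mark_of(name, camera): "xyz" ([x, y, z] in m, in the coordinates of the camera as it stood for that picture, good to about 4 mm: a listed point, or the origin of a listed thing).
The state is a dict: "time": time; "q": joint angles; "qd": joint speeds; "joint_efforts": joint torques, N m; "ee_pos": TCP position; "tcp_rot": TCP orientation; "wrist_force": force on the tool from outside, world axes, zero at the start; "torque": the same for the moment, N m; "opening": finger opening in m; "grasp_force": force on a finger pad.
Only numpy, scipy, OpenCV 4.12 (cv2) and the standard library are available. Lean on these libraries where they do the work, as an engineer would, in place of code of your own. Each camera call takes 0.05 s, during which the arm holds its last target. There are 200 camera calls.

## Working session

There is one attempt and no reset: what is moved stays moved. The work goes in short steps, Python scripts to look and compute and a tool call to move; the robot and the scene stay as the last step left them, time stands still between calls to the robot, and variables do not carry over. Pictures are saved under pics/ and viewed, at most 10 in all, crops included, and the job is handed in when it is done.

Besides the shell and the picture viewer there is one more tool, called after "Call:" as name([rows], argument=value, ...), one row to a line, values as JSON. servo_tool: Moves the arm, as the interface text tells. Its arguments: {"type":"object","properties":{"moves":{"type":"array"},"force":{"type":"number"}},"required":["moves"]}

```bash
mkdir -p pics
cat > h.py <<'E'
import numpy as np, cv2
from workcell import *
def world(c,p):
    k=calibration(c); return np.array(k["R"]).T@(np.array(p)-np.array(k["t"]))
def look(c,names,save=None):
    im,d=camera(c)
    if save: cv2.imwrite("pics/"+save,im[:,:,::-1])
    for n in names:
        r=mark_of(n,c)[:2]
        print(c,n,[(np.round(world(c,a["xyz"]),4).tolist(),round(a["score"],2)) for a in r])
    return im,d
E
python3 - <<'E'
from h import *
o=get_obs();print({k:np.round(o[k],3).tolist() for k in o}, grasp_offset)
N=["case","hinge","pane","lip","pivot","stud","vial_0","vial_1"]
a,_=look("scene",N);b,_=look("side",N)
cv2.imwrite("pics/a.png",cv2.resize(np.hstack([a,b])[:,:,::-1],(800,300)))
cv2.imwrite("pics/scene.png",a[:,:,::-1])
cv2.imwrite("pics/side.png",b[:,:,::-1])
E
```

```text
{'time': 0.0, 'q': [68.355, 5.01, 10.034, 95.099, -0.001, 90.001], 'qd': [0.005, -0.032, 0.007, -0.029, -0.04, 0.008], 'joint_efforts': [-0.003, -52.039, 46.48, 0.016, -0.0, 0.0], 'ee_pos': [0.203, 0.511, 0.231], 'tcp_rot': [-179.924, 0.001, 158.354], 'wrist_force': [0.571, 0.317, -0.093], 'torque': [-0.009, 0.009, -0.043], 'grasp_force': 0.0, 'opening': 0.085} 0.0187
scene case [([0.5639, -0.0239, 0.003], 0.68)]
scene hinge [([0.6288, -0.0095, 0.0611], 0.92), ([0.4491, 0.0508, 0.0816], 0.15)]
scene pane [([0.6553, -0.0057, 0.1246], 0.63)]
scene lip [([0.6665, -0.0009, 0.2262], 0.59)]
scene pivot [([0.4498, 0.0518, 0.0775], 0.74)]
scene stud [([0.4455, 0.0842, 0.1003], 0.45)]
scene vial_0 [([0.6423, -0.2044, 0.0023], 0.59), ([0.5388, 0.1776, -0.0002], 0.5)]
scene vial_1 [([0.6423, -0.2044, 0.0023], 0.59), ([0.5388, 0.1776, -0.0002], 0.5)]
side case [([0.5541, -0.0278, -0.0013], 0.7)]
side hinge [([0.6335, -0.0083, 0.0588], 0.7), ([0.5571, -0.0272, -0.0025], 0.61)]
side pane [([0.6539, -0.0004, 0.1239], 0.57)]
side lip [([0.6668, -0.0035, 0.2279], 0.69), ([0.6394, -0.2061, 0.0025], 0.38)]
side pivot [([0.4433, 0.0463, 0.0768], 0.68), ([0.4473, 0.0848, 0.0931], 0.58)]
side stud [([0.4497, 0.0834, 0.0932], 0.42)]
side vial_0 [([0.6388, -0.2072, -0.0013], 0.93), ([0.6299, -0.0097, 0.0558], 0.24)]
side vial_1 [([0.6388, -0.2072, -0.0013], 0.93), ([0.6299, -0.0097, 0.0558], 0.24)]
```

View pics/scene.png

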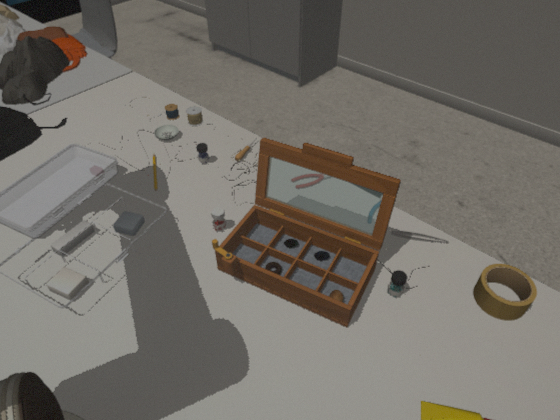

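View pics/side.png

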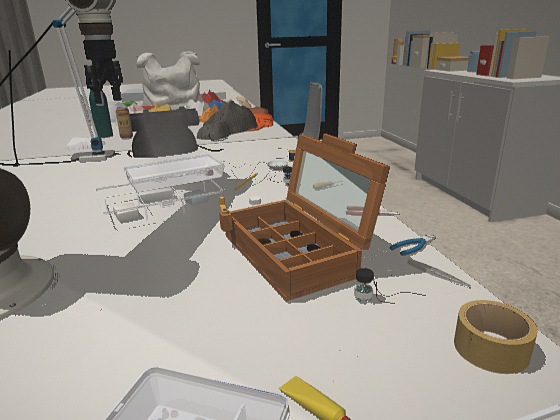

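The case yaw is about 0.24 rad and the lid leans back at its stop. I plan to straddle the lip with part-open fingers: the back finger tips it, the front finger catches it, and the tool then turns with the lid.

```bash
cat >> h.py <<'E'
from scipy.spatial.transform import Rotation as Ro, Slerp
C=np.array([0.5565,-0.026,0]); YAW=0.24
def cw(p,c=None,y=None):  # case -> world
    return (C if c is None else c)+Ro.from_euler('z',YAW if y is None else y).apply(p)
def tool(pitch): # 0 = down, 90 = pointing to case +x
    return Ro.from_euler('xyz',[180,0,np.degrees(YAW)+90],degrees=True)*Ro.from_rotvec([-pitch,0,0],degrees=True)
def rows(ps,Rs,claw):
    """rows along waypoints, rounded, from the measured pose"""
    o=get_obs(); p=np.array(o["ee_pos"]); R=Ro.from_euler('xyz',o["tcp_rot"],degrees=True)
    out=[]
    for q,S in zip(ps,Rs):
        d=np.round(R.inv().apply(q-p),4); w=np.round((R.inv()*S).as_rotvec(degrees=True),1)
        out.append([w.tolist(),d.tolist(),claw]); p=p+R.apply(d); R=R*Ro.from_rotvec(w,degrees=True)
    print(str(out).replace(' ',''),'\nend',p.round(4),R.as_euler('xyz',degrees=True).round(1))
def line(q,S,n,claw):
    o=get_obs(); p=np.array(o["ee_pos"]); R=Ro.from_euler('xyz',o["tcp_rot"],degrees=True)
    t=np.linspace(0,1,n+1)[1:]
    rows([p+s*(q-p) for s in t], Slerp([0,1],Ro.concatenate([R,S]))(t),claw)
E
python3 - <<'E'
from h import *
print(cw([-.093,0,.06]),cw([.075,0,.06]))
line(cw([-.15,0,.16]),tool(50),20,60)
E
```

```text
[ 0.46616557 -0.04810634  0.06      ] [ 0.62935035 -0.0081723   0.06      ]
[[[-2.3,-1.2,2.5],[-0.0202,-0.0228,0.0036],60],[[-2.3,-1.2,2.6],[-0.0212,-0.022,0.0031],60],[[-2.3,-1.2,2.5],[-0.022,-0.0212,0.0026],60],[[-2.3,-1.2,2.6],[-0.0229,-0.0202,0.0024],60],[[-2.3,-1.1,2.6],[-0.0238,-0.0193,0.002],60],[[-2.3,-1.2,2.5],[-0.0246,-0.0183,0.0017],60],[[-2.3,-1.2,2.5],[-0.0253,-0.0173,0.0015],60],[[-2.3,-1.2,2.6],[-0.026,-0.0162,0.0015],60],[[-2.3,-1.2,2.5],[-0.0267,-0.015,0.0013],60],[[-2.3,-1.2,2.6],[-0.0273,-0.014,0.0013],60],[[-2.3,-1.2,2.5],[-0.0279,-0.0127,0.0013],60],[[-2.3,-1.2,2.6],[-0.0284,-0.0115,0.0015],60],[[-2.3,-1.2,2.5],[-0.0288,-0.0104,0.0016],60],[[-2.3,-1.1,2.6],[-0.0292,-0.0091,0.0018],60],[[-2.3,-1.2,2.5],[-0.0296,-0.0079,0.0021],60],[[-2.3,-1.2,2.6],[-0.0299,-0.0066,0.0024],60],[[-2.3,-1.2,2.5],[-0.0301,-0.0054,0.0028],60],[[-2.3,-1.2,2.6],[-0.0302,-0.0042,0.0032],60],[[-2.3,-1.2,2.5],[-0.0303,-0.003,0.0037],60],[[-2.4,-1.2,2.6],[-0.0303,-0.0018,0.0042],60]] 
end [ 0.4108 -0.0616  0.16  ] [130.    0.  103.7]
```

Call:
servo_tool([
  [[-2.3,-1.2,2.5],[-0.02,-0.023,0.004],60],
  [[-2.3,-1.2,2.6],[-0.021,-0.022,0.003],60],
  [[-2.3,-1.2,2.5],[-0.022,-0.021,0.003],60],
  [[-2.3,-1.2,2.6],[-0.023,-0.02,0.002],60],
  [[-2.3,-1.1,2.6],[-0.024,-0.019,0.002],60],
  [[-2.3,-1.2,2.5],[-0.025,-0.018,0.002],60],
  [[-2.3,-1.2,2.5],[-0.025,-0.017,0.002],60],
  [[-2.3,-1.2,2.6],[-0.026,-0.016,0.001],60],
  [[-2.3,-1.2,2.5],[-0.027,-0.015,0.001],60],
  [[-2.3,-1.2,2.6],[-0.027,-0.014,0.001],60],
  [[-2.3,-1.2,2.5],[-0.028,-0.013,0.001],60],
  [[-2.3,-1.2,2.6],[-0.028,-0.012,0.001],60],
])

```text
time: 2.1
ee_pos: [0.3501, 0.1815, 0.1946]
tcp_rot: [151.8, 5.8, 125.4]
wrist_force: [0.7, 1.0, 0.5]
opening: 0.0512
grasp_force: 0.0
```

Call:
servo_tool([
  [[-2.3,-1.2,2.5],[-0.029,-0.01,0.002],60],
  [[-2.3,-1.1,2.6],[-0.029,-0.009,0.002],60],
  [[-2.3,-1.2,2.5],[-0.03,-0.008,0.002],60],
  [[-2.3,-1.2,2.6],[-0.03,-0.007,0.002],60],
  [[-2.3,-1.2,2.5],[-0.03,-0.005,0.003],60],
  [[-2.3,-1.2,2.6],[-0.03,-0.004,0.003],60],
  [[-2.3,-1.2,2.5],[-0.03,-0.003,0.004],60],
  [[-2.4,-1.2,2.6],[-0.03,-0.002,0.004],60],
  [[0,0,0],[0,0,0],60],
])

```text
time: 3.0
ee_pos: [0.4822, -0.04, 0.1785]
tcp_rot: [135.0, 0.5, 103.7]
wrist_force: [0.4, 1.2, -0.0]
opening: 0.0513
grasp_force: 0.0
```

Run:
```python
from h import *
o=get_obs();print(np.round(o["q"],2),o["ee_pos"],o["tcp_rot"],o["opening"],o["time"])
look("wrist",["lip","pivot","stud","hinge"],"w1.png")
line(cw([-.115,0,.068]),tool(65),6,60)
```

```text
[-16.75 -48.24 -46.77  50.59  20.68  67.13] [ 0.4822153  -0.04002046  0.17848941] [135.02117233   0.47656063 103.70500269] 0.05125588604436093 3.0
wrist lip [([0.6671, -0.0024, 0.2293], 0.86)]
wrist pivot [([0.4463, 0.0522, 0.0834], 0.96)]
wrist stud [([0.4453, 0.083, 0.1036], 0.69)]
wrist hinge [([0.6249, -0.0027, 0.0622], 0.73)]
[[[-3.3,0.0,0.1],[-0.001,-0.0181,0.0085],60],[[-3.4,0.0,0.1],[-0.001,-0.0186,0.0074],60],[[-3.3,0.0,0.1],[-0.0011,-0.019,0.0063],60],[[-3.3,0.0,0.2],[-0.0011,-0.0193,0.0052],60],[[-3.3,0.0,0.1],[-0.0012,-0.0196,0.0041],60],[[-3.4,0.0,0.1],[-0.0012,-0.0198,0.003],60]] 
end [ 0.4448 -0.0533  0.068 ] [115.   -0.  103.7]
```

View pics/w1.png

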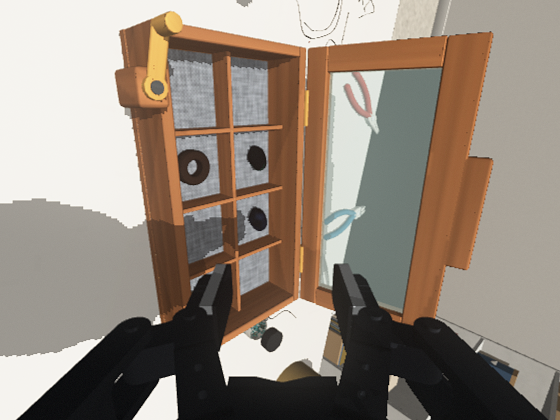

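The picture shows the case with the button at (155,55), the lip at (480,215) and the open fingers below. q2 is at its limit here, so a forward-pointing tool can't follow the lid down. I'll straddle the lip from its right end with the tool pointing sideways and rolling with the lid.

```bash
cat >> h.py <<'E'
def side(theta,skew=25,tilt=35):
    """tool z to the left (case +y), skewed to +x, tilted down; tool y = lid normal"""
    s,t=np.radians([skew,tilt]); d=np.array([np.sin(s)*np.cos(t),np.cos(s)*np.cos(t),-np.sin(t)])
    n=np.array([np.sin(theta),0,np.cos(theta)]); y=n-d*(n@d); y/=np.linalg.norm(y)
    return Ro.from_euler('z',YAW)*Ro.from_matrix(np.c_[np.cross(y,d),y,d])
def wrist(R,az):
    """predict pitch sum,q5,q6-ish given base azimuth deg"""
    M=(Ro.from_euler('z',az,degrees=True).inv()*R).as_matrix(); d=M[:,2]
    q5=np.arcsin(d[1]); p=np.arctan2(-d[2],d[0]); h=np.array([np.sin(p),0,np.cos(p)])
    y=M[:,1]; s=np.cross(h,d)
    return np.degrees([p,q5,np.arctan2(y@s,y@h)])
E
python3 - <<'E'
from h import *
o=get_obs();R=Ro.from_euler('xyz',o["tcp_rot"],degrees=True)
print(wrist(R,o["q"][0]),o["q"][5])
for th in (1.8,1.4,.7,0):
  for sk in (0,25,40):
    S=side(th,sk); r=.168
    p=cw([.075-r*np.cos(th),-.04,.06+r*np.sin(th)]); w=p-.2*S.as_matrix()[:,2]
    az=np.degrees(np.arctan2(w[1],w[0]))
    print(th,sk,p.round(3),w.round(3),np.hypot(*w[:2]).round(3),az.round(1),wrist(S,az).round(1))
# obstacles right of case: heights from scene depth
_,d=camera("side");k=calibration("side");K=np.array(k["camera_matrix"])
for u,v in [(320,390),(335,405),(495,330),(495,305),(400,245),(465,283),(260,400)]:
  z=d[v,u];print((u,v),world("side",np.linalg.inv(K)@[u*z,v*z,z]).round(3))
E
```

```text
[49.01863737 20.61242217 22.86039654] 67.13960346381705
1.8 0 [ 0.676 -0.038  0.224] [ 0.715 -0.197  0.338] 0.742 -15.4 [124.8  45.7  33.4]
1.8 25 [ 0.676 -0.038  0.224] [ 0.644 -0.199  0.338] 0.674 -17.1 [98.3 54.6 13.4]
1.8 40 [ 0.676 -0.038  0.224] [ 0.603 -0.185  0.338] 0.631 -17.0 [77.1 54.  -2.7]
1.4 0 [ 0.611 -0.054  0.226] [ 0.65  -0.213  0.34 ] 0.684 -18.1 [127.   44.1  55.4]
1.4 25 [ 0.611 -0.054  0.226] [ 0.579 -0.214  0.34 ] 0.618 -20.3 [102.7  54.   38.5]
1.4 40 [ 0.611 -0.054  0.226] [ 0.539 -0.201  0.34 ] 0.575 -20.4 [81.8 54.6 23.6]
0.7 0 [ 0.514 -0.078  0.168] [ 0.553 -0.237  0.283] 0.602 -23.2 [130.6  40.9  96.8]
0.7 25 [ 0.514 -0.078  0.168] [ 0.482 -0.238  0.283] 0.538 -26.3 [110.3  52.3  78.4]
0.7 40 [ 0.514 -0.078  0.168] [ 0.442 -0.225  0.283] 0.495 -26.9 [91.  55.  61.5]
0 0 [ 0.476 -0.087  0.06 ] [ 0.515 -0.246  0.175] 0.57 -25.6 [132.1  39.3 145. ]
0 25 [ 0.476 -0.087  0.06 ] [ 0.444 -0.248  0.175] 0.508 -29.2 [113.7  51.2 119.4]
0 40 [ 0.476 -0.087  0.06 ] [ 0.403 -0.234  0.175] 0.466 -30.1 [95.5 54.8 96.7]
(320, 390) [ 0.51  -0.369 -0.002]
(335, 405) [ 0.511 -0.416  0.022]
(495, 330) [ 0.787 -0.335  0.005]
(495, 305) [ 0.783 -0.329  0.045]
(400, 245) [ 0.786 -0.06   0.005]
(465, 283) [ 0.825 -0.214  0.003]
(260, 400) [ 0.426 -0.419  0.055]
```

```bash
cat >> h.py <<'E'
def pose(phi,y=-.027,back=0):
    f=np.clip(phi/1.8,0,1); rho=.163-.007*f; R=side(phi,20+5*f,35)
    p=cw([.075-rho*np.cos(phi)+.005*np.sin(phi),y,.06+rho*np.sin(phi)+.005*np.cos(phi)])
    return p-back*R.as_matrix()[:,2],R
E
python3 - <<'E'
from h import *
p,R=pose(1.8);print(p);p,R=pose(1.8,back=.11);p[2]+=.01
line(p,R,16,60)
E
```

```text
[ 0.67492564 -0.02481598  0.21078422]
[[[1.7,2.7,2.5],[-0.0074,0.0112,0.0022],60],[[1.7,2.6,2.5],[-0.007,0.0115,0.0014],60],[[1.8,2.7,2.5],[-0.0065,0.0118,0.0009],60],[[1.7,2.6,2.5],[-0.006,0.0122,0.0001],60],[[1.7,2.7,2.5],[-0.0055,0.0124,-0.0004],60],[[1.7,2.6,2.5],[-0.0049,0.0126,-0.0011],60],[[1.8,2.7,2.5],[-0.0043,0.0127,-0.0017],60],[[1.7,2.7,2.5],[-0.0036,0.0129,-0.0022],60],[[1.7,2.6,2.5],[-0.0029,0.0129,-0.0028],60],[[1.7,2.7,2.5],[-0.0023,0.0129,-0.0033],60],[[1.7,2.6,2.5],[-0.0015,0.013,-0.0038],60],[[1.8,2.7,2.5],[-0.0008,0.0128,-0.0042],60],[[1.7,2.7,2.5],[0.0,0.0128,-0.0046],60],[[1.7,2.6,2.5],[0.0008,0.0126,-0.005],60],[[1.7,2.7,2.5],[0.0016,0.0123,-0.0053],60],[[1.7,2.6,2.5],[0.0023,0.0122,-0.0055],60]] 
end [ 0.6574 -0.1132  0.2839] [175.3 -54.8  84.4]
```

Call:
servo_tool([
  [[1.7,2.7,2.5],[-0.007,0.011,0.002],60],
  [[1.7,2.6,2.5],[-0.007,0.012,0.001],60],
  [[1.8,2.7,2.5],[-0.007,0.012,0.001],60],
  [[1.7,2.6,2.5],[-0.006,0.012,0],60],
  [[1.7,2.7,2.5],[-0.006,0.012,0],60],
  [[1.7,2.6,2.5],[-0.005,0.013,-0.001],60],
  [[1.8,2.7,2.5],[-0.004,0.013,-0.002],60],
  [[1.7,2.7,2.5],[-0.004,0.013,-0.002],60],
  [[1.7,2.6,2.5],[-0.003,0.013,-0.003],60],
  [[1.7,2.7,2.5],[-0.002,0.013,-0.003],60],
  [[1.7,2.6,2.5],[-0.002,0.013,-0.004],60],
  [[1.8,2.7,2.5],[-0.001,0.013,-0.004],60],
])

```text
time: 4.5
ee_pos: [0.6153, -0.0954, 0.258]
tcp_rot: [160.1, -42.4, 95.6]
wrist_force: [0.1, -1.0, 0.5]
opening: 0.0514
grasp_force: 0.0
```

Call:
servo_tool([
  [[1.7,2.7,2.5],[0,0.013,-0.005],60],
  [[1.7,2.6,2.5],[0.001,0.013,-0.005],60],
  [[1.7,2.7,2.5],[0.002,0.012,-0.005],60],
  [[1.7,2.6,2.5],[0.002,0.012,-0.006],60],
  [[0,0,0],[0,0,0],60],
])

```text
time: 5.0
ee_pos: [0.6601, -0.1158, 0.2791]
tcp_rot: [176.1, -55.0, 83.8]
wrist_force: [0.4, 0.1, -1.2]
opening: 0.0513
grasp_force: 0.0
```

Run:
```python
from h import *
o=get_obs();print(np.round(o["q"],2),o["ee_pos"],o["tcp_rot"],o["time"],np.round(o["wrist_force"],1))
im,_=look("scene",["lip","pivot","stud"])
im2,_=look("wrist",["lip"])
cv2.imwrite("pics/s2.png",np.vstack([im[90:350,140:540],cv2.resize(im2,(400,300))])[:,:,::-1])
p,R=pose(1.8);line(p,R,10,60)
```

```text
[-29.3   36.61  41.06 118.71  51.18  57.23] [ 0.66006754 -0.11578146  0.2790671 ] [176.08414562 -55.04326321  83.76373439] 5.0 [ 0.4  0.1 -1.2]
scene lip []
scene pivot [([0.4508, 0.0467, 0.0787], 0.63), ([0.6301, -0.0122, 0.0626], 0.21)]
scene stud [([0.4484, 0.0842, 0.0976], 0.42)]
wrist lip [([0.6657, -0.0017, 0.2294], 0.7)]
[[[0.0,0.0,0.0],[-0.0008,-0.0001,0.0118],60],[[0.0,0.0,0.0],[-0.0009,-0.0002,0.0118],60],[[0.1,0.0,0.0],[-0.0008,-0.0001,0.0119],60],[[-0.0,0.0,0.0],[-0.0008,-0.0001,0.0118],60],[[-0.0,0.0,0.0],[-0.0009,-0.0002,0.0118],60],[[0.0,0.1,0.0],[-0.0008,-0.0001,0.0118],60],[[0.0,-0.0,0.1],[-0.0009,-0.0001,0.0118],60],[[0.1,-0.0,-0.0],[-0.0008,-0.0001,0.0118],60],[[-0.0,-0.0,-0.0],[-0.0009,-0.0001,0.0119],60],[[-0.0,-0.0,-0.0],[-0.0009,-0.0001,0.0118],60]] 
end [ 0.675  -0.0248  0.2107] [175.4 -54.9  84.3]
```

View pics/s2.png

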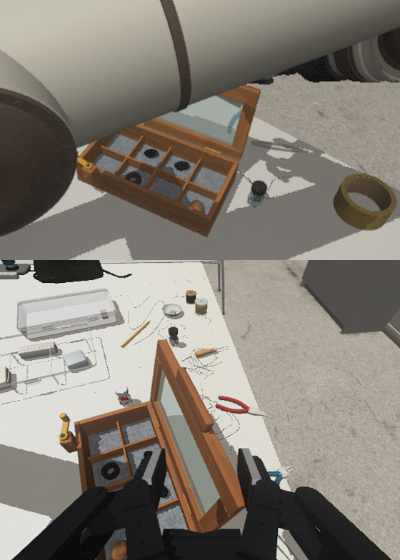

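The wrist view shows the two fingers at (150,460) and (270,460) on either side of the lid's right part, with the lip at (207,415). Next I go in along the tool axis.

Call:
servo_tool([
  [[0,0,0],[-0.001,0,0.012],60],
  [[0,0,0],[-0.001,0,0.012],60],
  [[0,0,0],[-0.001,0,0.012],60],
  [[0,0,0],[-0.001,0,0.012],60],
  [[0,0,0],[-0.001,0,0.012],60],
  [[0,0,0],[-0.001,0,0.012],60],
  [[0,0,0],[-0.001,0,0.012],60],
  [[0,0,0],[-0.001,0,0.012],60],
  [[0,0,0],[0,0,0.012],60],
  [[0,0,0],[0,0,0.01],60],
  [[0,0,0],[0,0,0],60],
])

```text
time: 6.4
ee_pos: [0.6761, -0.0244, 0.2101]
tcp_rot: [175.3, -54.8, 84.4]
wrist_force: [-0.4, -0.1, -0.3]
opening: 0.0512
grasp_force: 0.0
```

Run:
```python
from h import *
o=get_obs();print(np.round(o["q"],2),o["ee_pos"],o["tcp_rot"],o["time"],np.round(o["wrist_force"],1))
im2,_=look("wrist",["lip"]); im,_=look("side",["lip"])
cv2.imwrite("pics/s3.png",np.vstack([im[90:350,160:560],cv2.resize(im2,(400,300))])[:,:,::-1])
ph=np.linspace(1.77,1.44,12); P=[pose(a) for a in ph]
rows([a for a,_ in P],[b for _,b in P],60)
```

```text
[-21.89  27.77  21.76  98.59  53.62  68.77] [ 0.67614256 -0.0244107   0.21007226] [175.3000423  -54.8357107   84.37118817] 6.4 [-0.4 -0.1 -0.3]
wrist lip [([0.6681, -0.0044, 0.2247], 0.56)]
side lip [([0.6664, -0.0002, 0.2276], 0.78)]
[[[0.2,0.0,-1.7],[0.0012,-0.006,-0.0019],60],[[0.1,0.0,-1.6],[0.0002,-0.0042,-0.0022],60],[[0.1,0.1,-1.5],[0.0002,-0.0042,-0.0022],60],[[0.0,-0.0,-1.6],[0.0001,-0.0042,-0.0021],60],[[0.1,-0.0,-1.5],[0.0002,-0.0042,-0.002],60],[[0.1,-0.0,-1.4],[0.0001,-0.0043,-0.0019],60],[[0.0,0.0,-1.5],[0.0002,-0.0044,-0.0018],60],[[0.1,0.0,-1.5],[0.0002,-0.0043,-0.0018],60],[[0.1,0.0,-1.4],[0.0001,-0.0044,-0.0017],60],[[0.0,0.1,-1.4],[0.0002,-0.0045,-0.0015],60],[[0.1,-0.0,-1.4],[0.0001,-0.0045,-0.0015],60],[[0.1,0.0,-1.4],[0.0002,-0.0045,-0.0015],60]] 
end [ 0.6206 -0.0381  0.2167] [153.5 -50.1 112.9]
```

View pics/s3.png

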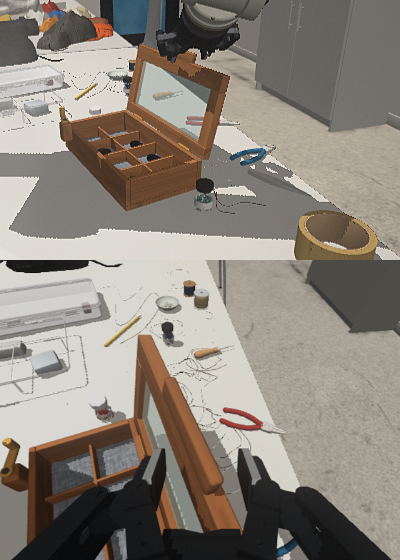

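The lip's right end, at (215,485) in the lower half, is between the finger tips with clearance. Now I sweep forward.

Call:
servo_tool([
  [[0.2,0,-1.7],[0.001,-0.006,-0.002],60],
  [[0.1,0,-1.6],[0,-0.004,-0.002],60],
  [[0.1,0.1,-1.5],[0,-0.004,-0.002],60],
  [[0,0,-1.6],[0,-0.004,-0.002],60],
  [[0.1,0,-1.5],[0,-0.004,-0.002],60],
  [[0.1,0,-1.4],[0,-0.004,-0.002],60],
  [[0,0,-1.5],[0,-0.004,-0.002],60],
  [[0.1,0,-1.5],[0,-0.004,-0.002],60],
  [[0.1,0,-1.4],[0,-0.004,-0.002],60],
  [[0,0,-1.4],[0,-0.004,-0.002],60],
  [[0,0,0],[0,0,0],60],
])

```text
time: 7.7
ee_pos: [0.6324, -0.0381, 0.2164]
tcp_rot: [156.4, -51.2, 108.8]
wrist_force: [0.1, -0.2, -0.8]
opening: 0.051
grasp_force: 0.1
```

```bash
cat >> h.py <<'E'
def status():
    o=get_obs();print(np.round(o["q"],1),np.round(o["ee_pos"],4),o["time"],np.round(o["wrist_force"],1))
def lid(c="side"):
    camera(c)
    for n in ("lip","pane"):
        for a in mark_of(n,c)[:1]:
            w=world(c,a["xyz"]); l=Ro.from_euler('z',-YAW).apply(w-C); print(n,w.round(3),"theta",np.arctan2(l[2]-.06,.075-l[0]).round(2),round(a["score"],2))
def arc(a,b,n,**k):
    P=[pose(x,**k) for x in np.linspace(a,b,n)]; rows([p for p,_ in P],[r for _,r in P],60)
E
python3 - <<'E'
from h import *
status();lid();lid("wrist")
p=Ro.from_euler('z',-YAW).apply(np.array(get_obs()["ee_pos"])-C);print(p,np.arctan2(p[2]-.06,.075-p[0]))
arc(1.44,1.20,12)
E
```

```text
[-24.4  24.6  17.8 102.1  52.6  48.9] [ 0.6324 -0.0381  0.2164] 7.7 [ 0.1 -0.2 -0.8]
lip [ 0.634 -0.011  0.234] theta 1.59 0.66
lip [ 0.637 -0.01   0.231] theta 1.61 0.95
pane [ 0.633 -0.007  0.13 ] theta 1.62 0.69
[ 0.07122615 -0.02908971  0.21608395] 1.5466227242561859
[[[0.1,0.1,-2.8],[0.0024,-0.0114,-0.0028],60],[[0.1,-0.0,-1.0],[0.0002,-0.0033,-0.0009],60],[[0.0,0.0,-1.0],[0.0001,-0.0033,-0.001],60],[[0.1,0.0,-1.0],[0.0001,-0.0034,-0.0008],60],[[0.0,0.1,-0.9],[0.0001,-0.0033,-0.0009],60],[[0.1,-0.0,-1.0],[0.0001,-0.0034,-0.0007],60],[[0.0,-0.0,-1.0],[0.0002,-0.0033,-0.0008],60],[[0.0,0.0,-0.9],[0.0001,-0.0034,-0.0007],60],[[0.1,0.0,-1.0],[0.0001,-0.0034,-0.0006],60],[[0.0,0.1,-0.9],[0.0001,-0.0034,-0.0006],60],[[0.1,-0.0,-1.0],[0.0001,-0.0034,-0.0005],60],[[0.0,0.0,-0.9],[0.0001,-0.0034,-0.0005],60]] 
end [ 0.5846 -0.047   0.2094] [143.9 -44.8 126.4]
```

Lid is at 1.6 and moving with the back finger. I'll continue, slower.

Call:
servo_tool([
  [[0,0,-1.2],[0.001,-0.004,-0.001],60],
  [[0.1,0,-1.2],[0.001,-0.004,-0.001],60],
  [[0,0,-1],[0,-0.004,-0.001],60],
  [[0.1,0,-1],[0,-0.003,-0.001],60],
  [[0,0,-1],[0,-0.003,-0.001],60],
  [[0.1,0,-1],[0,-0.003,-0.001],60],
  [[0,0,-1],[0,-0.003,-0.001],60],
  [[0,0,-1],[0,-0.003,-0.001],60],
  [[0.1,0,-1],[0,-0.003,-0.001],60],
  [[0,0,0],[0,0,0],60],
])

```text
time: 9.0
ee_pos: [0.6019, -0.0449, 0.2136]
tcp_rot: [147.3, -46.8, 121.4]
wrist_force: [-0.1, 0.4, 0.6]
opening: 0.0511
grasp_force: 0.0
```

Run:
```python
from h import *
status();lid("wrist");lid()
p=Ro.from_euler('z',-YAW).apply(np.array(get_obs()["ee_pos"])-C);print(p,np.arctan2(p[2]-.06,.075-p[0]))
arc(1.33,1.15,9)
```

```text
[-26.   22.2  14.2 103.4  51.7  36.5] [ 0.6019 -0.0449  0.2136] 9.0 [-0.1  0.4  0.6]
lip [ 0.607 -0.017  0.23 ] theta 1.43 0.87
pane [ 0.626 -0.009  0.133] theta 1.52 0.66
lip [ 0.601 -0.018  0.23 ] theta 1.4 0.64
pane [ 0.626 -0.011  0.133] theta 1.52 0.88
[ 0.03997209 -0.02899272  0.21370166] 1.3467276578516398
[[[-0.1,0.2,1.7],[0.0014,0.0021,0.0018],60],[[0.1,0.0,-1.0],[0.0001,-0.0035,-0.0008],60],[[0.0,0.0,-1.0],[0.0001,-0.0035,-0.0007],60],[[0.1,0.0,-1.0],[0.0001,-0.0034,-0.0006],60],[[0.0,0.1,-1.0],[0.0002,-0.0036,-0.0006],60],[[0.1,-0.0,-1.0],[0.0001,-0.0035,-0.0005],60],[[0.0,0.0,-1.0],[0.0001,-0.0035,-0.0005],60],[[0.0,0.0,-0.9],[0.0001,-0.0036,-0.0005],60],[[0.1,0.1,-1.0],[0.0002,-0.0035,-0.0003],60]] 
end [ 0.5773 -0.0487  0.2068] [142.3 -43.5 128.9]
```

Call:
servo_tool([
  [[0,0,-0.5],[0,-0.003,-0.001],60],
  [[0.1,0,-0.5],[0,-0.003,-0.001],60],
  [[0,0,-0.5],[0,-0.003,-0.001],60],
  [[0,0,0],[0,0,0],60],
  [[0,0,0],[0,0,0],60],
  [[0,0,0],[0,0,0],60],
  [[0,0,0],[0,0,0],60],
  [[0,0,0],[0,0,0],60],
  [[0,0,0],[0,0,0],60],
  [[0,0,0],[0,0,0],60],
])

```text
time: 10.3
ee_pos: [0.5935, -0.0481, 0.2121]
tcp_rot: [146.1, -46.0, 123.2]
wrist_force: [-0.0, 0.5, -0.3]
opening: 0.0512
grasp_force: 0.0
```

Run:
```python
from h import *
status();lid("wrist");lid()
p=Ro.from_euler('z',-YAW).apply(np.array(get_obs()["ee_pos"])-C);print(p,np.arctan2(p[2]-.06,.075-p[0]))
arc(1.26,1.1,9)
```

```text
[-26.6  21.7  13.3 103.8  51.5  34.1] [ 0.5935 -0.0481  0.2121] 10.3 [-0.   0.5 -0.3]
lip [ 0.584 -0.025  0.225] theta 1.29 0.57
pane [ 0.616 -0.014  0.131] theta 1.38 0.91
lip [ 0.577 -0.023  0.22 ] theta 1.24 0.59
pane [ 0.619 -0.012  0.127] theta 1.4 0.61
[ 0.03066076 -0.03023478  0.21206651] 1.2870840161059192
[[[-0.0,0.3,0.1],[0.0019,0.0004,0.0027],60],[[0.0,-0.0,-0.9],[0.0001,-0.0032,-0.0005],60],[[0.1,-0.0,-0.9],[0.0002,-0.0031,-0.0005],60],[[-0.0,0.0,-0.8],[0.0001,-0.0031,-0.0005],60],[[0.0,0.0,-0.9],[0.0001,-0.0032,-0.0004],60],[[0.1,0.1,-0.9],[0.0001,-0.0031,-0.0003],60],[[0.0,-0.0,-0.8],[0.0001,-0.0032,-0.0003],60],[[0.0,0.0,-0.9],[0.0001,-0.0032,-0.0003],60],[[0.1,0.0,-0.9],[0.0001,-0.0031,-0.0002],60]] 
end [ 0.5702 -0.0505  0.2037] [140.8 -42.2 131.3]
```

Call:
servo_tool([
  [[0,0,0],[0,0,0],60],
  [[0,0,0],[0,0,0],60],
  [[0,0,0],[0,0,0],60],
  [[0,0,0],[0,0,0],60],
  [[0,0,0],[0,0,0],60],
])

```text
time: 11.1
ee_pos: [0.5934, -0.0481, 0.212]
tcp_rot: [146.1, -46.0, 123.2]
wrist_force: [-0.4, -0.2, -0.8]
opening: 0.0513
grasp_force: 0.3
```

Run:
```python
from h import *
status();lid("wrist")
camera("side"); lid()
im,_=camera("wrist");cv2.imwrite("pics/w4.png",im[:,:,::-1])
arc(1.26,.96,12)
```

```text
[-26.6  21.7  13.3 103.8  51.5  34.1] [ 0.5934 -0.0481  0.212 ] 11.1 [-0.4 -0.2 -0.8]
lip [ 0.562 -0.028  0.214] theta 1.14 0.55
pane [ 0.601 -0.013  0.128] theta 1.17 0.92
lip [ 0.56  -0.028  0.214] theta 1.13 0.65
pane [ 0.612 -0.012  0.124] theta 1.29 0.62
[[[-0.0,0.3,0.1],[0.002,0.0004,0.0027],60],[[0.0,-0.0,-1.2],[0.0001,-0.0043,-0.0007],60],[[0.1,0.0,-1.2],[0.0001,-0.0043,-0.0006],60],[[0.0,0.0,-1.2],[0.0002,-0.0043,-0.0006],60],[[0.1,0.1,-1.2],[0.0001,-0.0043,-0.0004],60],[[0.0,0.0,-1.1],[0.0001,-0.0043,-0.0004],60],[[0.1,0.1,-1.2],[0.0002,-0.0043,-0.0003],60],[[0.0,-0.0,-1.2],[0.0001,-0.0043,-0.0002],60],[[0.1,0.0,-1.2],[0.0002,-0.0044,-0.0002],60],[[0.0,0.1,-1.2],[0.0001,-0.0043,-0.0],60],[[0.1,0.0,-1.1],[0.0001,-0.0043,-0.0],60],[[0.0,0.0,-1.2],[0.0002,-0.0044,0.0001],60]] 
end [ 0.551  -0.0551  0.1933] [137.  -38.4 137.4]
```

View pics/w4.png

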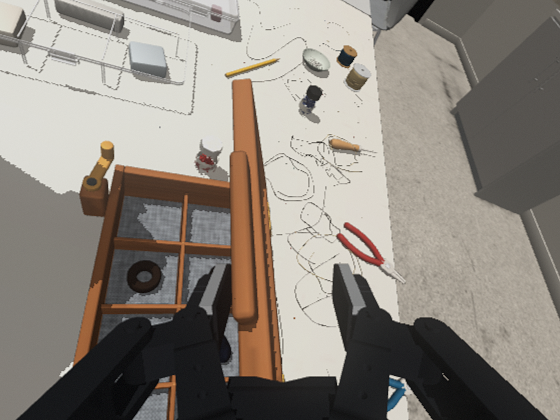

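The lip's right end, at (243,310), rests on the front finger at (215,300). It was caught at about 1.13 rad. Next I lower it.

Call:
servo_tool([
  [[0,0.1,0],[0.001,0,0.001],60],
  [[0,0.1,-1.0],[0.001,-0.004,0],60],
  [[0.1,0,-1.2],[0,-0.004,-0.001],60],
  [[0,0,-1.2],[0,-0.004,0],60],
  [[0.1,0.1,-1.2],[0,-0.004,0],60],
  [[0,0,-1.1],[0,-0.004,-0.001],60],
  [[0.1,0.1,-1.2],[0,-0.004,0],60],
  [[0,0,-1.2],[0,-0.004,0],60],
  [[0.1,0,-1.2],[0,-0.004,0],60],
  [[0,0.1,-1.2],[0,-0.004,0],60],
  [[0.1,0,-1.1],[0,-0.004,0],60],
  [[0,0,-1.2],[0,-0.004,0],60],
])

```text
time: 12.7
ee_pos: [0.554, -0.0557, 0.1939]
tcp_rot: [137.1, -38.3, 137.3]
wrist_force: [-1.4, 0.8, 0.2]
opening: 0.0511
grasp_force: 0.3
```

Run:
```python
from h import *
status();lid("wrist")
p=Ro.from_euler('z',-YAW).apply(np.array(get_obs()["ee_pos"])-C);print(p,np.arctan2(p[2]-.06,.075-p[0]))
arc(.96,.66,12)
```

```text
[-28.9  19.3   7.7 104.2  50.3  17. ] [ 0.554  -0.0557  0.1939] 12.7 [-1.4  0.8  0.2]
lip [ 0.523 -0.037  0.191] theta 0.87 0.72
pane [ 0.585 -0.018  0.122] theta 0.95 0.73
[-0.00940149 -0.02830854  0.19388368] 1.0083167953278507
[[[0.0,0.1,-0.1],[0.0017,-0.0026,0.0004],60],[[0.1,0.1,-1.2],[0.0002,-0.0044,0.0002],60],[[0.0,0.0,-1.2],[0.0001,-0.0043,0.0003],60],[[0.0,0.1,-1.2],[0.0002,-0.0044,0.0003],60],[[0.1,0.0,-1.2],[0.0001,-0.0043,0.0004],60],[[0.0,0.0,-1.3],[0.0001,-0.0043,0.0005],60],[[0.1,0.1,-1.2],[0.0002,-0.0044,0.0006],60],[[0.0,0.0,-1.2],[0.0001,-0.0043,0.0007],60],[[0.1,0.1,-1.3],[0.0001,-0.0043,0.0008],60],[[-0.0,0.0,-1.2],[0.0002,-0.0043,0.0008],60],[[0.0,0.1,-1.3],[0.0001,-0.0042,0.0009],60],[[0.1,0.0,-1.3],[0.0002,-0.0043,0.001],60]] 
end [ 0.5156 -0.0638  0.1623] [131.  -28.9 149.1]
```

Call:
servo_tool([
  [[0,0.1,-0.5],[0.001,-0.003,0],60],
  [[0.1,0.1,-1.2],[0.001,-0.005,0],60],
  [[0,0,-1.2],[0,-0.005,0],60],
  [[0,0.1,-1.2],[0,-0.005,0.001],60],
  [[0.1,0,-1.2],[0,-0.004,0],60],
  [[0,0,-1.3],[0,-0.004,0.001],60],
  [[0.1,0.1,-1.2],[0,-0.004,0.001],60],
  [[0,0,-1.2],[0,-0.004,0],60],
  [[0.1,0.1,-1.2],[0,-0.004,0.001],60],
  [[0,0,-1.2],[0,-0.004,0.001],60],
  [[0,0.1,-1.2],[0,-0.004,0.001],60],
  [[0.1,0,-1.2],[0.001,-0.004,0.001],60],
])

```text
time: 14.05
ee_pos: [0.5159, -0.0638, 0.1618]
tcp_rot: [130.9, -28.7, 149.3]
wrist_force: [0.2, -0.8, -1.2]
opening: 0.0511
grasp_force: 0.4
```

Run:
```python
from h import *
status();lid("wrist")
p=Ro.from_euler('z',-YAW).apply(np.array(get_obs()["ee_pos"])-C);print(p,np.arctan2(p[2]-.06,.075-p[0]))
arc(.66,.38,12)
```

```text
[-31.4  17.8   1.7 103.4  48.8  -0.9] [ 0.5159 -0.0638  0.1618] 14.05 [ 0.2 -0.8 -1.2]
lip [ 0.495 -0.047  0.152] theta 0.58 0.9
pane [ 0.573 -0.022  0.11 ] theta 0.71 0.97
[-0.04838388 -0.02707073  0.16202487] 0.6909234621516495
[[[-0.0,0.0,0.1],[0.0004,-0.0,-0.0002],60],[[-0.0,0.1,-1.2],[0.0001,-0.004,0.001],60],[[0.0,0.0,-1.2],[0.0001,-0.0039,0.001],60],[[0.1,0.1,-1.3],[0.0002,-0.004,0.0012],60],[[-0.0,0.0,-1.2],[0.0001,-0.0039,0.0011],60],[[0.0,0.1,-1.3],[0.0002,-0.0039,0.0013],60],[[0.0,0.0,-1.3],[0.0001,-0.0039,0.0013],60],[[0.1,0.1,-1.3],[0.0001,-0.0039,0.0013],60],[[0.0,0.0,-1.3],[0.0002,-0.0038,0.0015],60],[[0.0,0.1,-1.3],[0.0001,-0.0038,0.0015],60],[[0.1,0.0,-1.4],[0.0002,-0.0038,0.0015],60],[[-0.0,0.1,-1.4],[0.0001,-0.0038,0.0016],60]] 
end [ 0.4919 -0.0696  0.1246] [127.2 -18.2 159.4]
```

Call:
servo_tool([
  [[0,0.1,-1.2],[0.001,-0.004,0.001],60],
  [[0,0,-1.2],[0,-0.004,0.001],60],
  [[0.1,0.1,-1.3],[0,-0.004,0.001],60],
  [[0,0,-1.2],[0,-0.004,0.001],60],
  [[0,0.1,-1.3],[0,-0.004,0.001],60],
  [[0,0,-1.3],[0,-0.004,0.001],60],
  [[0.1,0.1,-1.3],[0,-0.004,0.001],60],
  [[0,0,-1.3],[0,-0.004,0.002],60],
  [[0,0.1,-1.3],[0,-0.004,0.002],60],
  [[0.1,0,-1.4],[0,-0.004,0.002],60],
  [[0,0.1,-1.4],[0,-0.003,0.002],60],
])

```text
time: 15.3
ee_pos: [0.4925, -0.0694, 0.1233]
tcp_rot: [127.1, -18.0, 159.5]
wrist_force: [-1.7, -2.6, 0.4]
opening: 0.0513
grasp_force: 1.0
```

Run:
```python
from h import *
status();lid("wrist")
im,_=camera("wrist");cv2.imwrite("pics/w5.png",im[:,:,::-1])
p=Ro.from_euler('z',-YAW).apply(np.array(get_obs()["ee_pos"])-C);print(p,np.arctan2(p[2]-.06,.075-p[0]))
arc(.38,.16,12)
```

```text
[-33.   18.   -2.7 101.1  47.5 -17.8] [ 0.4925 -0.0694  0.1233] 15.3 [-1.7 -2.6  0.4]
lip [ 0.475 -0.049  0.112] theta 0.31 0.84
pane [ 0.562 -0.028  0.09 ] theta 0.4 0.56
[-0.07226616 -0.02695139  0.12368506] 0.4081628036831591
[[[-0.0,-0.0,0.1],[0.0009,0.0002,-0.0008],60],[[-0.0,0.0,-1.1],[0.0002,-0.003,0.0013],60],[[0.0,0.1,-1.1],[0.0001,-0.0029,0.0013],60],[[0.0,0.0,-1.1],[0.0001,-0.003,0.0014],60],[[0.0,0.1,-1.1],[0.0001,-0.0029,0.0014],60],[[0.0,0.0,-1.2],[0.0002,-0.0029,0.0014],60],[[0.1,0.1,-1.1],[0.0001,-0.0029,0.0015],60],[[-0.0,-0.0,-1.2],[0.0001,-0.0029,0.0015],60],[[-0.0,0.0,-1.2],[0.0001,-0.0028,0.0015],60],[[-0.0,0.1,-1.2],[0.0002,-0.0029,0.0016],60],[[0.0,0.0,-1.2],[0.0001,-0.0028,0.0015],60],[[0.0,0.1,-1.2],[0.0001,-0.0029,0.0017],60]] 
end [ 0.4809 -0.0723  0.0907] [125.4  -8.3 167.5]
```

View pics/w5.png

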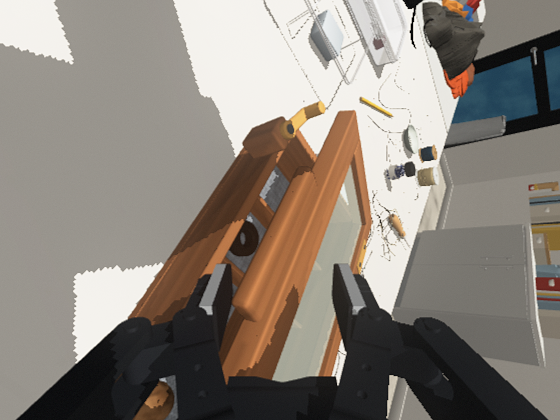

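Run:
```python
from h import *
inv=Ro.from_euler('z',-YAW)
for phi in (.38,.3,.2,.1,.05,0):
    p,R=pose(phi);M=inv.apply(R.as_matrix().T).T;c=inv.apply(p-C)
    for s in (-.011,.011):
        for h in (.026,.038):
            q=c-.004*M[:,2]-h*M[:,1]+s*M[:,0];print(phi,s,h,q.round(3))
```

```text
0.38 -0.011 0.026 [-0.08  -0.045  0.104]
0.38 -0.011 0.038 [-0.086 -0.05   0.095]
0.38 0.011 0.026 [-0.097 -0.033  0.111]
0.38 0.011 0.038 [-0.104 -0.038  0.102]
0.3 -0.011 0.026 [-0.083 -0.046  0.092]
0.3 -0.011 0.038 [-0.089 -0.051  0.083]
0.3 0.011 0.026 [-0.101 -0.035  0.097]
0.3 0.011 0.038 [-0.107 -0.04   0.088]
0.2 -0.011 0.026 [-0.085 -0.047  0.077]
0.2 -0.011 0.038 [-0.09  -0.052  0.067]
0.2 0.011 0.026 [-0.104 -0.037  0.081]
0.2 0.011 0.038 [-0.109 -0.042  0.071]
0.1 -0.011 0.026 [-0.085 -0.047  0.061]
0.1 -0.011 0.038 [-0.089 -0.053  0.052]
0.1 0.011 0.026 [-0.105 -0.039  0.063]
0.1 0.011 0.038 [-0.109 -0.044  0.054]
0.05 -0.011 0.026 [-0.085 -0.048  0.054]
0.05 -0.011 0.038 [-0.088 -0.054  0.044]
0.05 0.011 0.026 [-0.105 -0.039  0.055]
0.05 0.011 0.038 [-0.108 -0.046  0.045]
0 -0.011 0.026 [-0.084 -0.048  0.046]
0 -0.011 0.038 [-0.086 -0.054  0.036]
0 0.011 0.026 [-0.105 -0.04   0.046]
0 0.011 0.038 [-0.107 -0.047  0.036]
```

Run:
```python
from h import *
P=[]
for f in np.linspace(1/14,1,14):
    p,R=pose(.40-.28*f,y=-.027+.012*f); P.append((p+f*(cw([.003,0,0])-C),R))
rows([p for p,_ in P],[r for _,r in P],60)
```

```text
[[[-0.0,-0.0,0.1],[0.0012,0.0006,-0.0001],60],[[-0.0,0.0,-1.1],[0.0004,-0.0026,0.002],60],[[0.0,0.1,-1.1],[0.0005,-0.0025,0.0021],60],[[0.0,0.0,-1.1],[0.0003,-0.0025,0.0021],60],[[0.0,0.1,-1.1],[0.0004,-0.0024,0.0021],60],[[0.0,0.0,-1.2],[0.0004,-0.0025,0.0021],60],[[0.1,0.1,-1.1],[0.0004,-0.0025,0.0022],60],[[-0.0,-0.0,-1.2],[0.0004,-0.0024,0.0022],60],[[-0.0,0.0,-1.2],[0.0003,-0.0024,0.0023],60],[[-0.0,0.1,-1.2],[0.0004,-0.0024,0.0023],60],[[0.0,0.0,-1.2],[0.0003,-0.0023,0.0023],60],[[0.0,0.1,-1.2],[0.0003,-0.0024,0.0023],60],[[0.0,0.0,-1.3],[0.0003,-0.0023,0.0023],60],[[0.0,0.1,-1.2],[0.0003,-0.0023,0.0024],60]] 
end [ 0.4797 -0.0603  0.0844] [125.2  -6.3 169. ]
```

Call:
servo_tool([
  [[0,0,-0.5],[0.001,-0.001,0.001],60],
  [[0,0,-1],[0.001,-0.002,0.002],60],
  [[0,0.1,-1.1],[0,-0.002,0.002],60],
  [[0,0,-1.1],[0.001,-0.002,0.002],60],
  [[0,0.1,-1.1],[0,-0.002,0.002],60],
  [[0,0,-1.1],[0.001,-0.002,0.002],60],
  [[0.1,0.1,-1.1],[0,-0.002,0.002],60],
  [[0,0,-1.2],[0.001,-0.002,0.002],60],
  [[0,0,-1.2],[0,-0.002,0.002],60],
  [[0,0.1,-1.2],[0,-0.002,0.002],60],
])

```text
time: 16.5
ee_pos: [0.4829, -0.0618, 0.0992]
tcp_rot: [125.6, -9.8, 166.3]
wrist_force: [-2.0, -2.7, -1.3]
opening: 0.0515
grasp_force: 1.3
```

Run:
```python
from h import *
status();lid("wrist")
p=Ro.from_euler('z',-YAW).apply(np.array(get_obs()["ee_pos"])-C);print(p,np.arctan2(p[2]-.06,.075-p[0]))
p,R=pose(.08,y=-.015); line(p+cw([.003,0,0])-C,R,9,60)
```

```text
[-32.8  17.8  -5.8  98.4  47.4 -28.5] [ 0.4829 -0.0618  0.0992] 16.5 [-2.  -2.7 -1.3]
lip [ 0.47  -0.05   0.092] theta 0.19 0.78
pane [ 0.562 -0.026  0.081] theta 0.29 0.78
[-0.07992487 -0.01730093  0.09919007] 0.24776426594669793
[[[0.0,0.0,-0.8],[0.0001,-0.0019,0.0014],60],[[0.0,0.1,-0.8],[0.0001,-0.002,0.0014],60],[[0.0,-0.0,-0.8],[0.0001,-0.0019,0.0015],60],[[0.0,0.0,-0.7],[0.0002,-0.0019,0.0014],60],[[0.0,0.0,-0.8],[0.0002,-0.002,0.0014],60],[[0.0,0.1,-0.8],[0.0002,-0.0019,0.0014],60],[[0.0,-0.0,-0.8],[0.0003,-0.0019,0.0015],60],[[0.0,0.0,-0.8],[0.0002,-0.002,0.0014],60],[[0.0,0.0,-0.8],[0.0003,-0.0019,0.0014],60]] 
end [ 0.4787 -0.0605  0.078 ] [125.1  -4.2 170.6]
```

Call:
servo_tool([
  [[0,0,-0.8],[0,-0.002,0.001],60],
  [[0,0.1,-0.8],[0,-0.002,0.001],60],
  [[0,0,-0.8],[0,-0.002,0.001],60],
  [[0,0,-0.8],[0,-0.002,0.001],60],
  [[0,0,-0.8],[0,-0.002,0.001],60],
  [[0,0.1,-0.8],[0,-0.002,0.001],60],
  [[0,0,-0.8],[0,-0.002,0.001],60],
  [[0,0,-0.8],[0,-0.002,0.001],60],
  [[0,0,0],[0,0,0],60],
])

```text
time: 17.55
ee_pos: [0.4801, -0.0641, 0.0815]
tcp_rot: [125.1, -4.7, 170.2]
wrist_force: [-0.7, 0.1, -2.1]
opening: 0.0512
grasp_force: 0.8
```

Run:
```python
from h import *
status();lid("wrist");lid()
im,_=camera("wrist");im2,_=camera("side")
cv2.imwrite("pics/w6.png",np.vstack([cv2.resize(im,(400,300)),im2[90:350,160:560]])[:,:,::-1])
p=Ro.from_euler('z',-YAW).apply(np.array(get_obs()["ee_pos"])-C);print(p)
p,R=pose(.0,y=-.015); line(p+cw([.0,0,0])-C,R,9,60)
```

```text
[-33.1  18.9  -6.7  97.1  47.1 -35.4] [ 0.4801 -0.0641  0.0815] 17.55 [-0.7  0.1 -2.1]
lip [ 0.466 -0.052  0.075] theta 0.09 0.9
pane [ 0.557 -0.027  0.077] theta 0.23 0.63
[-0.08310801 -0.01885353  0.08196298]
[[[0.0,0.0,-0.7],[0.0005,-0.0015,0.0013],60],[[0.0,0.1,-0.6],[0.0005,-0.0015,0.0012],60],[[0.0,-0.0,-0.7],[0.0006,-0.0014,0.0013],60],[[0.0,0.0,-0.6],[0.0005,-0.0015,0.0012],60],[[0.0,0.0,-0.7],[0.0006,-0.0014,0.0013],60],[[0.0,0.1,-0.6],[0.0006,-0.0015,0.0012],60],[[0.0,-0.0,-0.7],[0.0006,-0.0014,0.0013],60],[[0.0,0.0,-0.7],[0.0007,-0.0015,0.0012],60],[[0.0,0.0,-0.6],[0.0006,-0.0014,0.0013],60]] 
end [ 0.4746 -0.0615  0.065 ] [125.    0.  173.7]
```

View pics/w6.png

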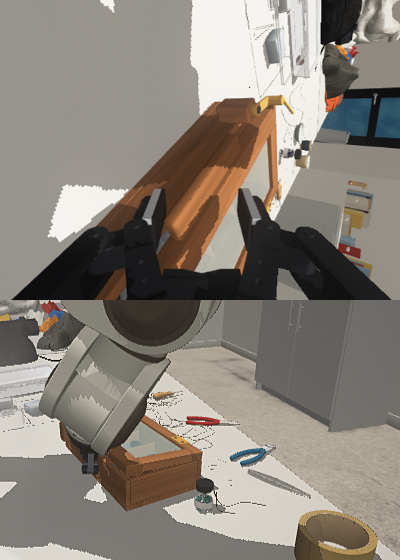

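The lip is about 12 mm above shut and still on the lower finger. I'll go slowly on down until it rests, then drop clear.

Call:
servo_tool([
  [[0,0,-0.7],[0.001,-0.001,0.001],60],
  [[0,0.1,-0.6],[0,-0.002,0.001],60],
  [[0,0,-0.7],[0.001,-0.001,0.001],60],
  [[0,0,-0.6],[0,-0.002,0.001],60],
  [[0,0,-0.7],[0.001,-0.001,0.001],60],
  [[0,0.1,-0.6],[0,-0.002,0.001],60],
  [[0,0,-0.7],[0.001,-0.001,0.001],60],
  [[0,0,-0.7],[0,-0.002,0.001],60],
  [[0,0,-0.6],[0.001,-0.001,0.001],60],
  [[0,0,0],[0,0,0],60],
])

```text
time: 18.95
ee_pos: [0.4744, -0.0632, 0.0662]
tcp_rot: [124.9, 0.0, 173.7]
wrist_force: [-0.1, 0.5, -0.2]
opening: 0.0514
grasp_force: 0.0
```

Run:
```python
from h import *
status();print(get_obs()["grasp_force"]);lid("wrist");lid()
p=Ro.from_euler('z',-YAW).apply(np.array(get_obs()["ee_pos"])-C);print(p)
print(Ro.from_euler('xyz',get_obs()["tcp_rot"],degrees=True).inv().apply(cw([-1,0,0])-C), Ro.from_euler('xyz',get_obs()["tcp_rot"],degrees=True).inv().apply([0,0,1]))
```

```text
[-33.4  19.3  -8.1  95.7  46.9 -41.7] [ 0.4744 -0.0632  0.0662] 18.95 [-0.1  0.5 -0.2]
0.0
lip [ 0.467 -0.051  0.061] theta 0.0 0.89
pane [ 0.555 -0.025  0.071] theta 0.14 0.84
pane [ 0.562 -0.025  0.069] theta 0.13 0.8
[-0.08841685 -0.01677091  0.06641658]
[ 0.93939413 -0.19628458 -0.28108902] [-1.96282114e-04  8.19577992e-01 -5.72967606e-01]
```

The lid is shut and there's no contact force. I'll back out towards the front, then up.

Call:
servo_tool([
  [[0,0,0],[0.009,-0.003,-0.002],60],
  [[0,0,0],[0.014,-0.003,-0.004],60],
  [[0,0,0],[0.014,-0.003,-0.004],60],
  [[0,0,0],[0.014,-0.003,-0.004],60],
  [[0,0,0],[0.014,-0.003,-0.004],60],
  [[0,0,0],[0.014,-0.003,-0.004],60],
  [[0,0,0],[0,0.025,-0.017],30],
  [[0,0,0],[0,0.025,-0.017],0],
  [[0,0,0],[0,0.025,-0.017],0],
  [[0,0,0],[0,0.025,-0.017],0],
  [[0,0,0],[0,0,0],0],
])

```text
time: 20.35
ee_pos: [0.3932, -0.082, 0.1883]
tcp_rot: [125.1, 0.2, 173.7]
wrist_force: [0.3, -0.6, 0.6]
opening: 0.0002
grasp_force: 0.0
```

Run:
```python
from h import *
status();lid("wrist")
look("wrist",["pivot","stud"]);look("side",["pivot","stud","case","lip"]);im,_=look("scene",["pivot","stud"])
p=Ro.from_euler('z',-YAW).apply(np.array(get_obs()["ee_pos"])-C);print(p)
```

```text
[-40.5   8.8  -7.4 112.3  42.7 -49.9] [ 0.3932 -0.082   0.1883] 20.35 [ 0.3 -0.6  0.6]
lip [ 0.468 -0.053  0.061] theta 0.0 0.75
wrist pivot [([0.4445, 0.0497, 0.0795], 0.59)]
wrist stud [([0.4458, 0.0803, 0.1013], 0.91)]
side pivot [([0.4453, 0.0471, 0.075], 0.73)]
side stud [([0.4478, 0.0822, 0.0932], 0.45)]
side case [([0.5562, -0.0247, -0.0027], 0.68)]
side lip [([0.4656, -0.0499, 0.0626], 0.89)]
scene pivot []
scene stud []
[-0.17187538 -0.01479111  0.18498797]
```

```bash
cat >> h.py <<'E'
PV=np.array([.446,.049,0])
def push(a,z=.088,gap=.0165,flip=False):
    """a: stud world angle (rad); tool down, its x along the clockwise tangent"""
    u=np.array([np.cos(a),np.sin(a),0]); t=np.array([np.sin(a),-np.cos(a),0]); s=-t if flip else t
    return PV+.034*u-gap*t+[0,0,z], Ro.from_matrix(np.c_[s,np.cross([0,0,-1],s),[0,0,-1]])
E
python3 - <<'E'
from h import *
for f in (0,1):
  for a in (1.57,.24):
    p,R=push(a,flip=f);print(f,a,p,90-wrist(R,np.degrees(np.arctan2(p[1],p[0])))[2])
p,R=push(1.57,z=.15,gap=.032,flip=False);line(p,R,18,0)
p,R=push(1.57,z=.15,gap=.032,flip=True);line(p,R,18,0)
E
```

```text
0 1.57 [0.42952708 0.08301313 0.088     ] 190.98411163421926
0 0.24 [0.4751034  0.07310897 0.088     ] 264.9970760563516
1 1.57 [0.42952708 0.08301313 0.088     ] 10.98411163421926
1 0.24 [0.4751034  0.07310897 0.088     ] 84.99707605635164
[[[0.2,-4.5,8.6],[-0.0002,0.0037,0.0087],0],[[0.3,-4.5,8.6],[0.0011,0.0036,0.0086],0],[[0.2,-4.4,8.6],[0.0023,0.0034,0.0084],0],[[0.3,-4.5,8.6],[0.0034,0.0031,0.0082],0],[[0.2,-4.5,8.6],[0.0044,0.0025,0.0079],0],[[0.3,-4.5,8.6],[0.0054,0.0017,0.0075],0],[[0.2,-4.4,8.5],[0.0062,0.001,0.0071],0],[[0.2,-4.5,8.6],[0.0067,-0.0,0.0065],0],[[0.3,-4.5,8.6],[0.0072,-0.0011,0.006],0],[[0.2,-4.5,8.6],[0.0074,-0.002,0.0055],0],[[0.3,-4.5,8.6],[0.0074,-0.0032,0.0048],0],[[0.2,-4.4,8.6],[0.0072,-0.0043,0.0043],0],[[0.3,-4.5,8.6],[0.0068,-0.0052,0.0038],0],[[0.2,-4.5,8.6],[0.0062,-0.0063,0.0033],0],[[0.3,-4.5,8.6],[0.0054,-0.0071,0.0029],0],[[0.2,-4.4,8.6],[0.0045,-0.0078,0.0025],0],[[0.2,-4.5,8.6],[0.0035,-0.0085,0.0023],0],[[0.3,-4.5,8.6],[0.0024,-0.0088,0.002],0]] 
end [0.4141 0.083  0.15  ] [-1.8e+02 -0.0e+00 -1.0e-01]
[[[3.1,0.2,-0.3],[-0.0002,0.0037,0.0087],0],[[3.0,0.1,-0.3],[-0.0002,0.0041,0.0084],0],[[3.1,0.2,-0.4],[-0.0002,0.0046,0.0082],0],[[3.0,0.2,-0.3],[-0.0003,0.005,0.008],0],[[3.1,0.1,-0.3],[-0.0004,0.0054,0.0076],0],[[3.0,0.2,-0.3],[-0.0004,0.0058,0.0074],0],[[3.1,0.2,-0.3],[-0.0004,0.0062,0.0071],0],[[3.0,0.1,-0.4],[-0.0006,0.0066,0.0067],0],[[3.1,0.2,-0.3],[-0.0005,0.0069,0.0063],0],[[3.1,0.2,-0.3],[-0.0007,0.0072,0.006],0],[[3.0,0.1,-0.3],[-0.0007,0.0076,0.0056],0],[[3.1,0.2,-0.3],[-0.0007,0.0078,0.0051],0],[[3.0,0.2,-0.4],[-0.0008,0.0081,0.0048],0],[[3.1,0.1,-0.3],[-0.0009,0.0083,0.0043],0],[[3.0,0.2,-0.3],[-0.0009,0.0085,0.0038],0],[[3.1,0.2,-0.3],[-0.001,0.0087,0.0034],0],[[3.0,0.1,-0.3],[-0.001,0.0089,0.0029],0],[[3.1,0.2,-0.4],[-0.0011,0.009,0.0024],0]] 
end [0.414 0.083 0.15 ] [-180.   -0.  180.]
```

Call:
servo_tool([
  [[6.1,0.3,-0.6],[0,0.008,0.017],0],
  [[6.1,0.4,-0.7],[0,0.01,0.016],0],
  [[6.1,0.3,-0.6],[-0.001,0.011,0.015],0],
  [[6.1,0.3,-0.7],[-0.001,0.013,0.014],0],
  [[6.2,0.4,-0.6],[-0.001,0.014,0.012],0],
  [[6.1,0.3,-0.6],[-0.001,0.015,0.011],0],
  [[6.1,0.3,-0.7],[-0.002,0.016,0.009],0],
  [[6.1,0.4,-0.6],[-0.002,0.017,0.007],0],
  [[6.1,0.3,-0.7],[-0.002,0.018,0.005],0],
  [[0,0,0],[0,0,0],0],
])

```text
time: 22.05
ee_pos: [0.4132, 0.0866, 0.1551]
tcp_rot: [-179.9, 0.0, -179.6]
wrist_force: [0.2, -0.4, -0.3]
opening: 0.0001
grasp_force: 0.0
```

Run:
```python
from h import *
status();print(get_obs()["tcp_rot"])
im,_=look("wrist",["pivot","stud"])
cv2.imwrite("pics/w7.png",im[:,:,::-1])
p,R=push(1.57,gap=.03,flip=True);line(p,R,6,0)
```

```text
[ 11.9 -13.4 -15.7  87.8  -0.1  11.5] [0.4132 0.0866 0.1551] 22.05 [ 0.2 -0.4 -0.3]
[-1.79853563e+02  6.93215279e-03 -1.79597774e+02]
wrist pivot [([0.4428, 0.0444, 0.0806], 0.81)]
wrist stud [([0.4495, 0.0757, 0.1017], 0.78)]
[[[0.0,-0.0,0.0],[-0.0005,-0.0,0.0112],0],[[0.0,-0.0,0.0],[-0.0004,-0.0,0.0112],0],[[0.0,-0.0,0.0],[-0.0005,-0.0001,0.0112],0],[[0.0,-0.0,0.1],[-0.0004,0.0,0.0112],0],[[0.0,-0.0,-0.0],[-0.0005,-0.0,0.0112],0],[[0.0,-0.0,-0.0],[-0.0005,-0.0,0.0111],0]] 
end [0.4161 0.0831 0.088 ] [180.   -0.  179.9]
```

View pics/w7.png

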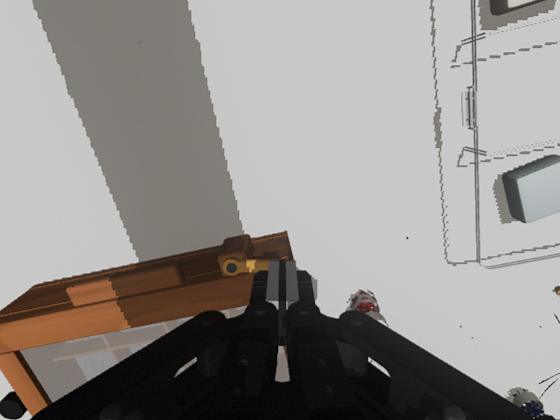

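The lid looks shut, with the pivot disc at (232,267) and the stud at about (262,265) beside the finger tips at (283,265). I'll check these by depth.

Run:
```python
from h import *
im,d=camera("wrist");k=calibration("wrist");Ki=np.linalg.inv(np.array(k["camera_matrix"]))
for v in (258,262,266,270):
  for u in (226,232,238,244,250,256,262,267):
    z=float(d[v,u]);print((u,v),im[v,u].tolist(),world("wrist",Ki@[u*z,v*z,z]).round(4))
```

```text
(226, 258) [88, 57, 38] [0.4422 0.0389 0.0781]
(232, 258) [65, 47, 29] [0.4405 0.0442 0.0814]
(238, 258) [60, 45, 28] [0.44   0.049  0.0823]
(244, 258) [91, 58, 39] [0.4422 0.0531 0.0783]
(250, 258) [105, 68, 44] [0.4431 0.0576 0.0765]
(256, 258) [44, 33, 28] [0.4563 0.06   0.0511]
(262, 258) [48, 37, 30] [0.4553 0.0654 0.053 ]
(267, 258) [47, 36, 31] [0.4548 0.0698 0.0539]
(226, 262) [96, 61, 40] [0.4459 0.0387 0.0779]
(232, 262) [129, 93, 49] [0.4424 0.0446 0.0844]
(238, 262) [124, 90, 45] [0.4429 0.0491 0.0835]
(244, 262) [102, 74, 39] [0.4427 0.0537 0.0839]
(250, 262) [193, 141, 70] [0.443  0.0583 0.0832]
(256, 262) [104, 76, 41] [0.4429 0.0629 0.0834]
(262, 262) [107, 78, 44] [0.4425 0.0676 0.0842]
(267, 262) [107, 78, 44] [0.4426 0.0714 0.0841]
(226, 266) [96, 61, 37] [0.4493 0.0385 0.0782]
(232, 266) [44, 44, 44] [0.4455 0.0445 0.085 ]
(238, 266) [44, 45, 43] [0.445  0.0493 0.0858]
(244, 266) [122, 88, 46] [0.4462 0.0536 0.0838]
(250, 266) [194, 153, 75] [0.4461 0.0582 0.084 ]
(256, 266) [119, 85, 44] [0.446  0.0629 0.0842]
(262, 266) [122, 89, 48] [0.4462 0.0675 0.0838]
(267, 266) [121, 86, 45] [0.4461 0.0714 0.0839]
(226, 270) [93, 58, 37] [0.4531 0.0382 0.0777]
(232, 270) [40, 42, 42] [0.4483 0.0445 0.0861]
(238, 270) [44, 44, 43] [0.4482 0.0492 0.0863]
(244, 270) [123, 89, 44] [0.4498 0.0534 0.0835]
(250, 270) [194, 156, 76] [0.4497 0.0581 0.0837]
(256, 270) [124, 89, 45] [0.4495 0.0628 0.0842]
(262, 270) [72, 54, 34] [0.4049 0.0732 0.1625]
(267, 270) [78, 59, 38] [0.4047 0.0757 0.1629]
```

```bash
sed -i 's/^PV=.*/PV=np.array([.446,.048,0])/' h.py
python3 - <<'E'
from h import *
p,R=push(1.57,z=.09,gap=.03,flip=True);P=[(p+[0,0,.02],R),(p,R)]
P+=[push(1.57,z=.09,gap=g,flip=True) for g in (.022,.0165)]
P+=[push(a,z=.09,gap=.0165,flip=True) for a in np.linspace(1.5,.9,10)]
rows([a for a,_ in P],[b for _,b in P],0)
E
```

```text
[[[0.0,-0.0,-0.0],[-0.0026,-0.0004,0.0452],0],[[0.0,-0.0,-0.0],[-0.0,-0.0,0.02],0],[[0.0,-0.0,-0.0],[-0.008,-0.0,-0.0],0],[[0.0,-0.0,-0.0],[-0.0055,-0.0,-0.0],0],[[0.0,-0.0,4.0],[-0.0025,0.001,-0.0],0],[[0.0,-0.0,3.8],[-0.0023,0.001,-0.0],0],[[0.0,-0.0,3.8],[-0.0023,0.0011,-0.0],0],[[0.0,-0.0,3.9],[-0.0023,0.001,-0.0],0],[[0.0,-0.0,3.8],[-0.0023,0.001,-0.0],0],[[0.0,-0.0,3.8],[-0.0023,0.001,-0.0],0],[[0.0,-0.0,3.8],[-0.0023,0.0011,-0.0],0],[[0.0,-0.0,3.8],[-0.0023,0.001,-0.0],0],[[0.0,-0.0,3.9],[-0.0023,0.001,-0.0],0],[[0.0,-0.0,3.8],[-0.0023,0.001,-0.0],0]] 
end [0.4542 0.0849 0.09  ] [180.   -0.  141.5]
```

Call:
servo_tool([
  [[0,0,0],[-0.003,0,0.022],0],
  [[0,0,0],[0,0,0.022],0],
  [[0,0,0],[0,0,0.021],0],
  [[0,0,0],[-0.008,0,0],0],
  [[0,0,0],[-0.005,0,0],0],
  [[0,0,4],[-0.003,0.001,0],0],
  [[0,0,3.8],[-0.002,0.001,0],0],
  [[0,0,3.8],[-0.002,0.001,0],0],
  [[0,0,3.9],[-0.002,0.001,0],0],
  [[0,0,3.8],[-0.003,0.001,0],0],
  [[0,0,3.8],[-0.002,0.001,0],0],
  [[0,0,3.8],[-0.002,0.001,0],0],
])

```text
time: 23.45
ee_pos: [0.4477, 0.0865, 0.0917]
tcp_rot: [179.9, 0.1, 152.9]
wrist_force: [-0.7, 1.4, 0.1]
opening: 0.0001
grasp_force: 0.6
```

Run:
```python
from h import *
status();print(get_obs()["tcp_rot"])
look("side",["stud","pivot"]);look("scene",["stud"])
P=[push(a,z=.09,gap=.0165,flip=True) for a in np.linspace(1.05,.5,10)]
rows([a for a,_ in P],[b for _,b in P],0)
```

```text
[ 10.9  -8.5 -18.5  79.9   0.   38. ] [0.4477 0.0865 0.0917] 23.45 [-0.7  1.4  0.1]
[1.79913460e+02 5.60797740e-02 1.52876418e+02]
side stud [([0.4631, 0.0793, 0.0926], 0.57)]
side pivot [([0.4446, 0.0456, 0.078], 0.62)]
scene stud [([0.461, 0.0814, 0.098], 0.46)]
[[[0.0,0.1,3.0],[-0.0017,0.0,0.001],0],[[0.0,-0.0,3.5],[-0.0021,0.001,-0.0],0],[[0.0,-0.0,3.5],[-0.0021,0.0009,-0.0],0],[[0.0,-0.0,3.5],[-0.0021,0.001,-0.0],0],[[0.0,-0.1,3.5],[-0.0021,0.0009,-0.0],0],[[0.0,0.0,3.5],[-0.0022,0.001,-0.0],0],[[0.0,0.0,3.5],[-0.0021,0.0009,-0.0],0],[[0.0,0.0,3.5],[-0.0021,0.0009,-0.0],0],[[0.0,0.0,3.5],[-0.0021,0.001,-0.0],0],[[0.0,0.0,3.5],[-0.0021,0.0009,-0.0],0]] 
end [0.4679 0.0788 0.09  ] [180.    0.  118.7]
```

Call:
servo_tool([
  [[0,0,3],[-0.002,0,0.001],0],
  [[0,0,3.5],[-0.002,0.001,0],0],
  [[0,0,3.5],[-0.002,0.001,0],0],
  [[0,0,3.5],[-0.002,0.001,0],0],
  [[0,0,3.5],[-0.002,0.001,0],0],
  [[0,0,3.5],[-0.002,0.001,0],0],
  [[0,0,3.5],[-0.002,0.001,0],0],
  [[0,0,3.5],[-0.002,0.001,0],0],
  [[0,0,3.5],[-0.002,0.001,0],0],
  [[0,0,3.5],[-0.002,0.001,0],0],
])

```text
time: 24.7
ee_pos: [0.4676, 0.08, 0.0897]
tcp_rot: [179.9, -0.0, 118.5]
wrist_force: [0.2, 1.4, -0.1]
opening: 0.0002
grasp_force: 0.7
```

Run:
```python
from h import *
status();print(get_obs()["tcp_rot"])
look("side",["stud","pivot"]);look("scene",["stud"])
P=[push(a,z=.09,gap=.0165,flip=True) for a in np.linspace(.5,.2,7)]
rows([a for a,_ in P],[b for _,b in P],0)
```

```text
[  9.7  -5.8 -16.3  79.5   0.   71.2] [0.4676 0.08   0.0897] 24.7 [ 0.2  1.4 -0.1]
[ 1.79943000e+02 -3.43572133e-03  1.18531796e+02]
side stud [([0.4759, 0.0697, 0.0921], 0.48)]
side pivot [([0.442, 0.0463, 0.0771], 0.7)]
scene stud [([0.4756, 0.0693, 0.0964], 0.73)]
[[[0.0,0.0,0.1],[-0.0012,0.0001,-0.0006],0],[[0.0,0.0,2.8],[-0.0017,0.0008,-0.0],0],[[0.0,0.0,2.9],[-0.0018,0.0008,-0.0],0],[[0.0,0.0,2.9],[-0.0017,0.0008,0.0],0],[[0.0,0.0,2.8],[-0.0017,0.0007,0.0],0],[[0.0,0.0,2.9],[-0.0017,0.0008,0.0],0],[[0.0,0.0,2.8],[-0.0017,0.0008,0.0],0]] 
end [0.476 0.071 0.09 ] [180.    0.  101.5]
```

Call:
servo_tool([
  [[0,0,1],[-0.002,0,0],0],
  [[0,0,2.8],[-0.002,0.001,0],0],
  [[0,0,2.8],[-0.002,0.001,0],0],
  [[0,0,2.8],[-0.002,0.001,0],0],
  [[0,0,2.8],[-0.002,0.001,0],0],
  [[0,0,2.8],[-0.002,0.001,0],0],
  [[0,0,2],[-0.001,0,0],0],
  [[0,0,0],[0,0,0],0],
])

```text
time: 25.75
ee_pos: [0.4769, 0.0697, 0.0893]
tcp_rot: [180.0, 0.0, 101.6]
wrist_force: [0.3, 0.9, -0.2]
opening: 0.0002
grasp_force: 0.1
```

Run:
```python
from h import *
status();print(get_obs()["tcp_rot"])
look("side",["stud","pivot"]);look("scene",["stud","pivot"]);look("wrist",["stud","pivot"])
```

```text
[  8.3  -4.7 -15.4  79.4  -0.   86.8] [0.4769 0.0697 0.0893] 25.75 [ 0.3  0.9 -0.2]
[1.79987396e+02 1.25503438e-02 1.01562884e+02]
side stud [([0.4842, 0.053, 0.093], 0.66)]
side pivot [([0.446, 0.0455, 0.0782], 0.86)]
scene stud [([0.4816, 0.0578, 0.0966], 0.73)]
scene pivot [([0.4524, 0.05, 0.0828], 0.67)]
wrist stud []
wrist pivot [([0.4449, 0.0469, 0.0807], 0.76)]
```

Call:
servo_tool([
  [[0,0,0],[0.006,0,0],0],
  [[0,0,0],[0.012,0,0],0],
  [[0,0,0],[0.012,0,0],0],
  [[0,0,0],[0,-0.01,-0.03],0],
  [[0,0,0],[0,-0.02,-0.04],0],
  [[0,0,0],[0,-0.03,-0.04],0],
  [[0,0,0],[0,-0.03,-0.02],0],
  [[0,0,0],[0,0,0],0],
])

```text
time: 27.0
ee_pos: [0.3813, 0.0817, 0.2232]
tcp_rot: [179.7, 0.0, 101.6]
wrist_force: [1.0, -0.0, -0.3]
opening: 0.0006
grasp_force: 0.0
```

Run:
```python
from h import *
status()
a,_=look("side",["stud","pivot","case","lip","vial_1"]);b,_=look("scene",["stud","pivot","lip","vial_0","hinge"]);im,d=look("wrist",["stud","pivot","lip"])
cv2.imwrite("pics/w8.png",np.vstack([np.hstack([a[130:330,160:460],b[150:350,160:460]]),cv2.resize(im,(600,400))])[:,:,::-1][:600])
```

```text
[ 12.1 -17.2 -11.1  95.8  -0.   90.5] [0.3813 0.0817 0.2232] 27.0 [ 1.  -0.  -0.3]
side stud [([0.6403, -0.2057, 0.001], 0.68), ([0.4815, 0.0554, 0.093], 0.58)]
side pivot [([0.4449, 0.0462, 0.0791], 0.9)]
side case [([0.5533, -0.0271, -0.0032], 0.87)]
side lip [([0.4654, -0.0501, 0.0644], 0.62)]
side vial_1 [([0.6373, -0.2067, 0.0012], 0.88)]
scene stud [([0.4817, 0.0547, 0.0998], 0.67)]
scene pivot [([0.4488, 0.0487, 0.0813], 0.58)]
scene lip [([0.4653, -0.0499, 0.0652], 0.9)]
scene vial_0 [([0.5362, 0.1767, 0.0004], 0.8), ([0.6409, -0.2042, 0.0033], 0.67)]
scene hinge [([0.6299, -0.009, 0.0659], 0.78)]
wrist stud [([0.4846, 0.0517, 0.1031], 0.84)]
wrist pivot [([0.445, 0.0509, 0.0842], 0.69)]
wrist lip [([0.4679, -0.0497, 0.0582], 0.81)]
```

View pics/w8.png

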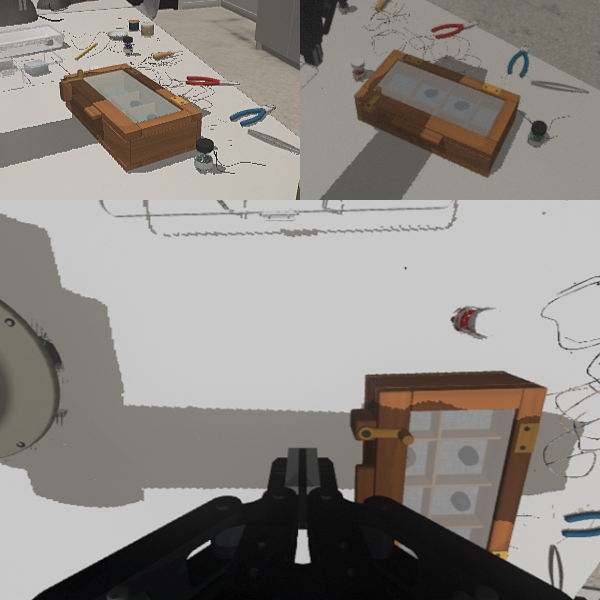

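Run:
```python
from h import *
im,d=camera("wrist");k=calibration("wrist");Ki=np.linalg.inv(np.array(k["camera_matrix"]))
v,u=np.mgrid[:420,:560];X=(Ki@np.stack([u*d,v*d,d]).reshape(3,-1)).T
W=((X-np.array(k["t"]))@np.array(k["R"])).reshape(420,560,3)
near=(np.hypot(W[...,0]-.463,W[...,1]-.05)<.045)
b=near&(W[...,2]>.0815)&(W[...,2]<.0875)&(W[...,0]>.452)
t=near&(W[...,2]>.094)
def ax(P): c=P.mean(0);vv=np.linalg.svd(P-c,full_matrices=False)[2][0];return c.round(4),np.degrees(np.arctan2(vv[1],vv[0])).round(1),len(P)
print("bar",ax(W[b][:,:2]),"stud",W[t].mean(0).round(4))
s=W[b]
for x0 in np.arange(.452,.48,.004):
    m=(s[:,0]>x0)&(s[:,0]<x0+.004)
    if m.any(): print(round(x0,3),s[m][:,1].min().round(4),s[m][:,1].max().round(4))
# left lid edge: per x, the largest y with z~.076
L=[]
for x0 in np.arange(.48,.6,.01):
    m=(abs(W[...,0]-x0)<.004)&(abs(W[...,2]-.077)<.004); 
    if m.sum()>5: L.append((x0,np.percentile(W[m][:,1],99)))
L=np.array(L);print(L.round(3).tolist(),np.degrees(np.arctan(np.polyfit(*L.T,1)[0])))
```

```text
bar (array([0.4657, 0.0529]), np.float64(16.1), 282) stud [0.4794 0.0554 0.0982]
0.452 0.044 0.0553
0.456 0.0458 0.0559
0.46 0.047 0.0568
0.464 0.0471 0.0578
0.468 0.0471 0.0586
0.472 0.0478 0.0591
0.476 0.0487 0.0601
[[0.48, 0.099], [0.49, 0.101], [0.5, 0.104], [0.51, 0.107], [0.52, 0.109], [0.53, 0.112], [0.54, 0.114], [0.55, 0.116], [0.56, 0.119], [0.57, 0.121], [0.58, 0.123], [0.59, 0.125]] 13.414635847039165
```

The wrist view shows the lid shut, and the button lies across its frame within about 3° of square. Everything else is in place, so I'm handing in.

```bash
python3 -c "
from workcell import *
print(job_done())"
```

```text
the job is handed in; nothing more can be done
None
```

I tipped the lid forward from behind, caught it at about 1.1 rad and lowered it shut. I then pushed the brass button to within about 3° of square across the frame, and the job was handed in at about 27 s.

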